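Put the hem paddle away in the slanted block and lock it

TASK

Draw the wooden hem paddle out of its upright stand and slide its blade edgewise into the wide slot of the slanted block until it is fully home. Then slide the block's wooden keeper across by its knob so that it covers the blade's shoulder, and let go. Leave the other sewing things where they are.

Things in the scene. Friction and masses are not known exactly. Their poses are not given: they have to be found in the camera images.
- paddle: Pale wooden hem paddle, 159 mm, 0.13 kg: blade 70 mm wide (x), 6 thick (y), 81 long (z 0 to 81 mm), then handle 22 wide (x), 16 thick (y), 78 long (z 81 to 159 mm), same centre line. Origin: centre of the blade's free end edge; z points to the handle. Blade shoulders at z = 81 mm. Same either way round. Starts upright in the stand, handle up, leaning at most 3 degrees.
- stand: Fixed dark wooden stand, 110 (x) x 60 (y) x 62 mm high, origin at the centre of its underside, z up. Upright slot 76 mm (x) by 8.5 mm (y), floor 12 mm above the table, holding the paddle 50 mm deep.
- slot_mouth (a point): Centre of the wide slot's mouth in the sloping face of the fixed brown block, 118 mm above the table. z points out of the slot, 25 degrees from vertical, leaning to the robot; x up the slope along the slot; y level. Slot 76 mm (x) by 9.5 (y), 84 deep, long edges bevelled 6 mm at 45 degrees. Face: x -52 to 48, y -125 to 75 mm. A slot at y = +52 (32 by 6 mm) is too small.
- keeper (a joint): Keeper slide, m: 0 open, 0.036 fully across (stop), growing along slot_mouth +y. Pale slat 8 mm thick, 1 mm above the face, x -45 to -19 mm (low, robot-side end of the wide slot); its leading end is at y = -20 mm + joint. Starts open, 0 to 0.011. Across, it blocks the slot. Takes about 2 N and stays where left. Clears only a fully home blade (shoulders 3 mm below the face).
- keeper_knob (a point): Point on the axis of the keeper's round knob, 25 mm above the face; knob 16 mm diameter, from 9 to 41 mm above the face along slot_mouth z. Same axes as slot_mouth. At joint 0 it is at x = -32, y = -90 mm from slot_mouth.
- threadbox: Fixed open wooden box 110 x 80 mm with four thread spools, 57 mm high; it may stand in either of two places, the stand in the other. Origin at its underside.
- spool: Bystander: upright thread spool, 40 mm diameter, 65 mm high, origin at its underside.
- cone: Bystander: upright green thread cone, 68 mm diameter, 125 mm high, origin at its underside.
- jar: Bystander: glass jar, 68 mm diameter, 90 mm high, origin at its underside.
- turner: Bystander: small flat wooden point turner lying on the table, 138 x 28 x 6 mm, origin at the underside of its broad part.
- tin: Bystander: round metal tin, 75 mm diameter, 32 mm high, origin at its underside.
- shears: Bystander: shears lying on the table, about 175 mm long and 10 mm high, origin under the pivot.

How it is judged:
On the way, in this order (a step that is already met when the one before it is completed fails the run):
1. the paddle's blade is fully home in the wide slot of the slanted block (blade end within 3 mm of the slot's floor) (z of paddle in the frame of slot_mouth below -0.081 m and x of paddle in the frame of slot_mouth between -0.007 and 0.007 m and y of paddle in the frame of slot_mouth between -0.004 and 0.004 m and angle between the z axis of paddle and the z axis of slot_mouth, either way round below 0.1 rad), for 0.2 s.
2. with the blade home, the keeper has been slid across over the blade's shoulder (joint above 0.030) (all of step 1 and value of joint keeper above 0.03 m), for 0.2 s.
At the end, for the whole second after the job is handed in: The paddle rests in the wide slot of the slanted block, blade end within 3 mm of the slot's floor and in line with the slot, the keeper stands across it (joint above 0.030 m of 0.036), everything is at rest and the robot touches nothing (all of step 2 and linear speed of paddle below 0.02 m/s and contact force between each of the arm, the fingers and anything else below 0.1 N).
It fails at once if any of the spool, cone, jar, point turner, tin or shears is moved more than 30 mm (distance of any of spool, cone, jar, turner, tin, shears from where it was at the start of the episode above 0.03 m).
It also fails if it takes over 51 s, if anything falls off the work surface, if the arm or the gripper's body presses on something with over 40 N, if the wrist force passes 120 N, or if a joint passes its speed limit or range.

ROBOT

A 7-joint arm with a two-finger parallel gripper is mounted at the origin on the work surface. World frame = base frame: x ahead of the robot, y to its left, z up, the work surface at z = 0. Lengths are in m, angles in rad, forces in N, time in s.
With the tool pointing down it reaches from about 0.4 to 0.85 m from the base axis. Payload 4.5 kg.
Tool frame: the origin (TCP) lies at the very end of the fingers, on their centre line; the grasp point (between the pads) lies grip_point_offset behind it (grip_point_offset is the distance from the TCP to the grasp point, in m); z points along the fingers, y is the line along which they close (so a half turn about z gives the same grasp; the last joint's range is limited). The gripper opens to 85 mm and grips with 20 to 120 N. Pads are 22 mm wide; open, the fingers measure 114 mm over their backs; the gripper's body (76 mm by 85 mm) begins 54 mm behind the grasp point. The pads swing forward as they close: fully open they stand 13 mm farther back than shut.
Start: joints at [-1.231, 0.689, -0.195, 1.565, 0.157, 0.902, -0.215], TCP at [0.188, 0.596, 0.231] pointing down, gripper open.
Joint ranges: [-3.01, 3.01], [-0.46, 2.08], [-1.47, 1.51], [0.13, 2.56], [-1, 4.14], [0.04, 2.09], [-2.66, 2.66]. Speed limits (rad/s): [2.57, 2.57, 3.14, 3.14, 3.14, 3.14, 3.14].

INTERFACE

Orientations are given as a unit quaternion [w, x, y, z].
In Python, from station import state, capture, calibration, finish_job, search_frame, grip_point_offset gives the robot as it stands.
- The arm moves only by the tool carry_out, never from a script. Its arguments are lists of equal length, an entry for each row: "xyz": the shift along the tool's x, y, z in units of 40 mm (1.0 is 40 mm), a list of three; "yaw": the turn about the tool's z in degrees; "grip": the finger opening in mm, from 0 to 85.4. A call has 1 to 5 rows; each row shifts and turns the commanded pose from where the row before left it, along the tool's axes as they then stand; what a row does not reach is not made up. A row lasts 1/10 s, in which the tool goes at most 50 mm and 8.59 degrees, less where a joint would pass 70% of its speed; a pose out of reach is approached as far as the arm can. A call is refused whole if a number of a shift passes 1 or a number of a turn 8.59, either way. A call with a gripper value outside its range is refused whole. The fingers move at their own pace and stop on an object; "grip_force" is the grip in N (left out, the last holds). Time passes only in rows, so rows that do not move let the fingers close. It gives the time, the measured TCP pose, the force, the opening and the grip force at its end, in the units of the state.
- state(): the state, without advancing time (a new reading comes with each control period).
- capture(name): name is "side" or "top" or "wrist"; returns the picture (400x640x3 uint8, blue, green, red); there is no depth.
- calibration(name): a dict with "fx", "fy", "cx", "cy" (pixels), "dist_coeffs" ([k1, k2, p1, p2, k3] as OpenCV has them; the pictures are not rectified), "rvec" (rotation vector, rad) and "tvec" (3), from world to camera coordinates, as OpenCV has them. Camera axes: x right, y down, z forward; pixel columns grow to the right and rows downward; lengths in m; the calibration is good to about 2 mm. A picture is of the moment at which its call begins: read the wrist's pose just before it. calibration takes no time and is no camera call; for the wrist camera it gives the pose at the moment of the call.
- finish_job(): hands the job in; it is judged then, once.
Trained networks look in the newest picture that a camera, given by its name, has taken for a name from the list of things; names that differ only in an ending like _2 or _b are one class to them, and where a whole thing is asked for, a point or a joint stands for the part that bears it (a point fixed in the world has none). Each returns a list of dicts, best first, with "conf" (0 to 1); they miss things now and then, are a little off and sometimes report something else, mostly with a low value. They report only what shows in the picture. A call takes as long as a camera call.
- search_frame(thing, camera): "rect" ([left, top, right, bottom] in pixels, round what is visible of it).
The state is a dict: "clock": time; "joint_positions": joint angles; "qvel": joint speeds; "joint_torque": joint torques, N m; "position": TCP position; "tcp_rot": TCP orientation; "ft_force": force on the tool from outside, world axes, zero at the start; "moment": the same for the moment, N m; "opening": opening from 0.0 (shut) to 1.0 (fully open); "finger_force": force on a finger pad.
Only numpy, scipy, OpenCV 4.12 (cv2) and the standard library are available. Lean on these libraries where they do the work, as an engineer would, in place of code of your own. Each camera call takes 0.05 s, during which the arm holds its last target. There are 200 camera calls.

## Working session

There is one attempt and no reset: what is moved stays moved. The work goes in short steps, Python scripts to look and compute and a tool call to move; the robot and the scene stay as the last step left them, time stands still between calls to the robot, and variables do not carry over. Pictures are saved under pics/ and viewed, at most 14 in all, crops included, and the job is handed in when it is done.

Besides the shell and the picture viewer there is one more tool, called after "Emit:" in YAML: its name, and indented under it one key for each argument. carry_out: Moves the arm, as the interface text tells. Its arguments: {"type":"object","properties":{"xyz":{"type":"array"},"yaw":{"type":"array"},"grip":{"type":"array"},"grip_force":{"type":"number"}},"required":["xyz","yaw","grip"]}

```bash
mkdir -p pics; python3 - <<'E'
from station import *
import cv2
s=state();print(s['clock'],s['position'],s['tcp_rot'],s['opening'],grip_point_offset)
for c in ['side','top']:
    im=capture(c);cv2.imwrite(f'pics/{c}0.png',im)
    k=calibration(c);print(c,{a:(v if not hasattr(v,'tolist') else v.tolist()) for a,v in k.items()})
    for t in ['paddle','stand','keeper','keeper_knob','threadbox','cone','jar']:
        r=search_frame(t,c);print(t,[(round(d['conf'],2),[round(float(x)) for x in d['rect']]) for d in r[:2]])
print(state()['clock'])
E
```

```text
0.0 [0.18799031 0.59535936 0.23045084] [-8.91048355e-05  1.52261138e-01  9.88339839e-01 -9.49028895e-04] 1.000625298784557 0.0187
side {'fx': 387.85403494948144, 'fy': 387.85403494948144, 'cx': 323.93578641364365, 'cy': 199.5760485957344, 'dist_coeffs': [0.026017120247741714, 0.0, 0.0, 0.0, 0.0], 'rvec': [2.199914932171516, -0.26058604368353333, 0.11417585911018158], 'tvec': [-0.5429986122557235, 0.16379004520792798, 0.9655680676825956]}
paddle [(0.86, [285, 128, 313, 164])]
stand [(0.9, [282, 155, 317, 182])]
keeper [(0.84, [344, 229, 359, 264]), (0.57, [224, 175, 264, 183])]
keeper_knob [(0.59, [341, 227, 362, 261])]
threadbox [(0.65, [274, 178, 316, 212])]
cone [(0.57, [357, 158, 380, 200])]
jar [(0.96, [306, 128, 327, 155])]
top {'fx': 361.7052156070688, 'fy': 361.7052156070688, 'cx': 319.2031938247563, 'cy': 194.71475657207745, 'dist_coeffs': [-0.04365640463579546, 0.0, 0.0, 0.0, 0.0], 'rvec': [2.2727088117523295, -1.9316129956727992, 0.1955206454401515], 'tvec': [-0.07847781735682252, 0.5479760171797142, 1.019647001678751]}
paddle [(0.62, [214, 170, 232, 196])]
stand [(0.93, [217, 168, 246, 208])]
keeper [(0.82, [372, 187, 403, 205])]
keeper_knob [(0.72, [371, 186, 405, 197])]
threadbox [(0.6, [258, 190, 287, 228])]
cone [(0.87, [277, 124, 297, 150])]
jar [(0.8, [181, 142, 210, 165])]
0.8
```

```bash
python3 - <<'E'
import cv2
a=cv2.imread('pics/side0.png')[100:300,200:420];b=cv2.imread('pics/top0.png')[100:260,170:430]
cv2.imwrite('pics/s1.png',cv2.resize(a,None,fx=3.6,fy=3,interpolation=cv2.INTER_CUBIC) if 0 else cv2.resize(a,None,fx=3,fy=3,interpolation=cv2.INTER_CUBIC))
cv2.imwrite('pics/t1.png',cv2.resize(b,None,fx=3,fy=3,interpolation=cv2.INTER_CUBIC))
E
```

```text
(no output)
```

View pics/s1.png

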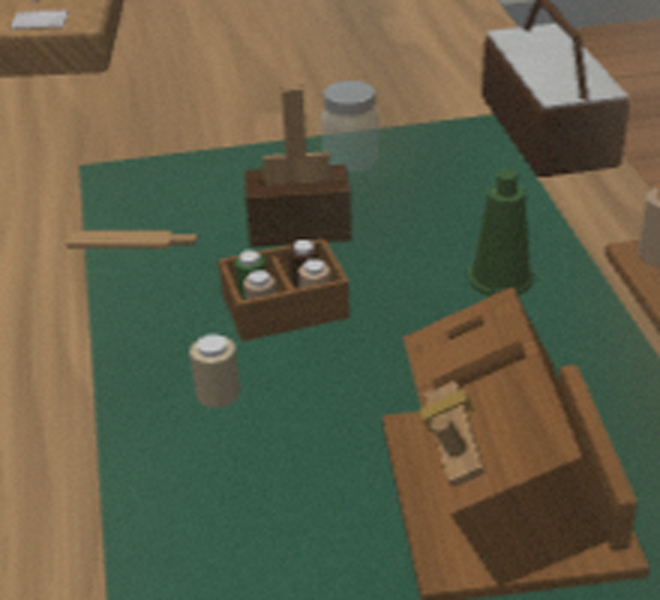

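View pics/t1.png

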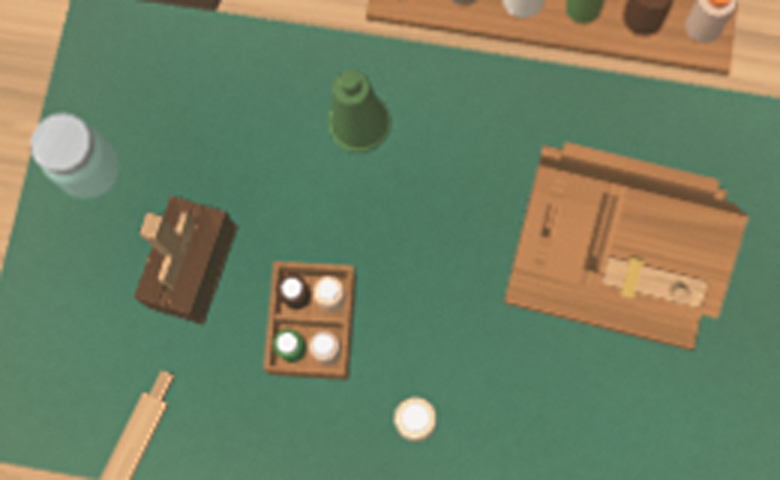

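Both pictures show the stand and paddle: handle top at about (297,131) in side and (220,173) in top. The block is on the robot's right, with its slot running (346,228)–(374,217) in side and (374,165)–(368,189) in top. The keeper is open.

```bash
cat > h.py <<'E'
from station import *
import cv2,numpy as np
from scipy.spatial.transform import Rotation as R
def cam(c):
    k=calibration(c);K=np.array([[k['fx'],0,k['cx']],[0,k['fy'],k['cy']],[0,0,1.]])
    return K,np.array(k['dist_coeffs']),np.array(k['rvec'],float),np.array(k['tvec'],float)
def ray(C,p):
    K,d,r,t=C;M=cv2.Rodrigues(r)[0]
    u=cv2.undistortPoints(np.array([[p]],float),K,d)[0,0];v=M.T@[u[0],u[1],1]
    return -M.T@t,v/np.linalg.norm(v)
def onz(C,p,z):
    o,v=ray(C,p);return o+v*(z-o[2])/v[2]
def tri(L):
    A=np.zeros((3,3));b=np.zeros(3)
    for C,p in L:
        o,v=ray(C,p);P=np.eye(3)-np.outer(v,v);A+=P;b+=P@o
    return np.linalg.solve(A,b)
def proj(C,X):
    K,d,r,t=C;return cv2.projectPoints(np.array(X,float).reshape(-1,1,3),r,t,K,d)[0][:,0]
def st():
    s=state();q=s['tcp_rot'];return s,R.from_quat([q[1],q[2],q[3],q[0]]).as_matrix()
def to(target,yaw=None):
    "tool-frame shift in units, at present axes"
    s,M=st();return np.round(M.T@(np.array(target)-s['position'])/.04,3)
E
python3 - <<'E'
from h import *
S,T=cam('side'),cam('top')
for n,a,b in [('handletop',(297.3,130.7),(220,173)),('slot up',(374,216.7),(374.3,165)),('slot lo',(345.7,227.7),(368.3,189.3)),('knob',(345.7,241.7),(397,196))]:
    p=tri([(S,a),(T,b)]);print(n,p.round(3),proj(S,p).round(1),proj(T,p).round(1))
s,M=st();print(M.round(3));W=cam('wrist')
Mw=cv2.Rodrigues(W[2])[0];print('wristcam in tool',(M.T@(-Mw.T@W[3]-s['position'])).round(3),(Mw@M).round(2),W[0][0,0])
print('box',onz(T,(272,207),.057),'jar',onz(T,(195,160),.0),'cone',onz(T,(290,140),0),'spool',onz(T,(308,239),.065))
E
```

```text
handletop [0.545 0.282 0.164] [[298.1 130.5]] [[219.8 173.9]]
slot up [ 0.647 -0.131  0.132] [[373.8 216.8]] [[374.3 164.9]]
slot lo [ 0.581 -0.126  0.108] [[345.5 227.8]] [[368.3 189.1]]
knob [ 0.563 -0.202  0.139] [[347.5 241.1]] [[396.7 197.4]]
[[-0.954  0.301  0.   ]
 [ 0.301  0.954  0.   ]
 [ 0.     0.    -1.   ]]
wristcam in tool [ 0.081 -0.    -0.142] [[-0.    1.   -0.  ]
 [-0.95 -0.   -0.32]
 [-0.32  0.    0.95]] 292.1801292838901
box [0.49418059 0.14222848 0.057     ] jar [0.61247726 0.42414615 0.        ] cone [0.72742405 0.13485437 0.        ] spool [0.41809119 0.02141884 0.065     ]
```

```bash
python3 - <<'E'
from h import *
T=cam('top');S=cam('side')
print(to((.545,.282,.27)))
for a,b in [((232,167),(220,200)),]:
    p,q=onz(T,a,.062),onz(T,b,.062);d=p-q;print(p,q,np.degrees(np.arctan2(d[1],d[0])),np.linalg.norm(d))
# stand bottom-front edge & top-front edge in side
p,q=onz(S,(200+247/3,100+193/3),.062),onz(S,(200+350/3,100+187/3),.062);d=q-p;print(p,q,np.degrees(np.arctan2(d[1],d[0])),np.linalg.norm(d))
E
```

```text
[-10.871  -4.801  -0.967]
[0.59376326 0.28321399 0.062     ] [0.48913765 0.29722952 0.062     ] -7.629860300156958 0.10556019334862865
[0.48610617 0.26541848 0.062     ] [0.59345659 0.25057862 0.062     ] -7.87054846455618 0.10837127234668262
```

Emit:
carry_out:
  xyz:
    - [-0.99, -0.44, -0.09]
    - [-0.99, -0.44, -0.09]
    - [-0.99, -0.44, -0.09]
    - [-0.99, -0.44, -0.09]
    - [-0.99, -0.44, -0.09]
  yaw: [0, 0, 0, 0, 0]
  grip: [85, 85, 85, 85, 85]

```text
clock: 1.3
position: [0.3517, 0.4513, 0.2496]
tcp_rot: [0.0, 0.152, 0.988, 0.0]
ft_force: [0.9, 0.2, -0.4]
opening: 0.992
finger_force: 0.0
```

Emit:
carry_out:
  xyz:
    - [-0.99, -0.44, -0.09]
    - [-0.99, -0.44, -0.09]
    - [-0.99, -0.44, -0.09]
    - [-0.99, -0.44, -0.09]
    - [-0.99, -0.44, -0.09]
  yaw: [0, 0, 0, 0, 0]
  grip: [85, 85, 85, 85, 85]

```text
clock: 1.8
position: [0.514, 0.3076, 0.2676]
tcp_rot: [0.0, 0.152, 0.988, 0.0]
ft_force: [0.1, 0.1, -0.2]
opening: 0.999
finger_force: 0.0
```

Emit:
carry_out:
  xyz:
    - [-0.97, -0.4, -0.07]
    - [0, 0, 0]
    - [0, 0, 0]
    - [0, 0, 0]
  yaw: [0, -4.9, -4.9, 0]
  grip: [85, 85, 85, 85]

```text
clock: 2.2
position: [0.5452, 0.2817, 0.27]
tcp_rot: [-0.0, 0.068, 0.998, 0.0]
ft_force: [-0.2, -0.1, -0.5]
opening: 0.997
finger_force: 0.0
```

```bash
python3 - <<'E'
from h import *
s,M=st();print(s['clock'],s['position'],M.round(3).tolist(),s['ft_force'])
W=cam('wrist');im=capture('wrist');cv2.imwrite('pics/w1.png',im)
# predicted model overlay: stand top corners, paddle handle top
print(proj(W,[(.544,.288,.062),(.545,.284,.171),(.544,.288,.081+.012)]).round(0).tolist())
for t in ['paddle','stand']:
  print(t,[(round(d['conf'],2),np.round(d['rect'])) for d in search_frame(t,'wrist')[:2]])
E
```

```text
2.2 [0.54517461 0.28170171 0.27001834] [[-0.991, 0.135, -0.0], [0.135, 0.991, 0.0], [0.0, 0.0, -1.0]] [-0.17168187 -0.09242839 -0.52937965]
[[322.0, 171.0], [320.0, 200.0], [323.0, 177.0]]
paddle [(0.66, array([302., 138., 328., 209.]))]
stand [(0.7, array([290., 122., 343., 214.]))]
```

View pics/w1.png

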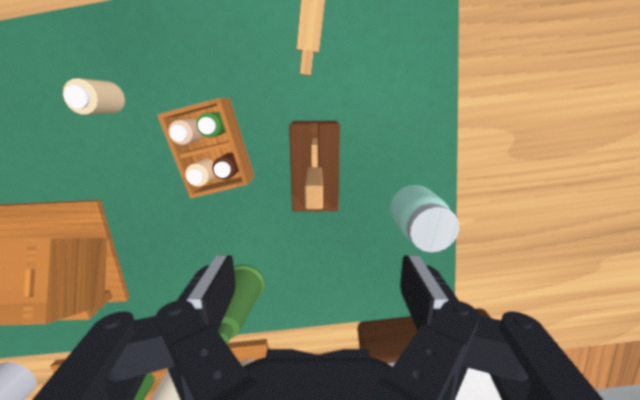

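The wrist picture shows the stand edges aligned with the image columns: rect (290,122)–(340,212). The handle top is centred near (314.5,196), so the yaw is right.

```bash
python3 - <<'E'
from h import *
im=cv2.imread('pics/w1.png');W=cam('wrist');s,M=st()
for r in (125,150,175,190,200,205,211): print(r,im[r,286:346:2].astype(int).sum(1).tolist())
print('col',im[175:220,314].astype(int).sum(1).tolist())
for p,z in [((314.5,196),.171),((314.5,209),.171),((314.8,122),.062),((314.8,212),.062),((314.5,150),.09)]:
    X=onz(W,p,z);print(X.round(4),'tool',(M.T@(X-s['position'])).round(4))
E
```

```text
125 [311, 290, 229, 222, 233, 232, 239, 238, 237, 232, 240, 246, 246, 244, 252, 252, 207, 224, 244, 234, 241, 231, 237, 240, 234, 245, 247, 289, 320, 320]
150 [316, 308, 238, 233, 240, 233, 237, 238, 232, 231, 233, 240, 279, 496, 535, 495, 282, 229, 235, 241, 253, 237, 237, 235, 232, 231, 254, 311, 311, 312]
175 [306, 304, 276, 224, 233, 238, 242, 241, 231, 226, 265, 320, 343, 344, 342, 355, 350, 366, 311, 239, 233, 237, 231, 233, 238, 225, 246, 302, 304, 308]
190 [298, 299, 279, 218, 226, 233, 237, 234, 236, 290, 469, 521, 521, 518, 518, 526, 521, 534, 473, 261, 238, 235, 231, 227, 230, 225, 256, 295, 317, 299]
200 [309, 302, 291, 243, 242, 246, 249, 232, 237, 275, 438, 515, 520, 517, 522, 529, 526, 527, 473, 269, 233, 229, 231, 225, 229, 226, 275, 291, 299, 300]
205 [307, 305, 298, 250, 244, 248, 254, 254, 252, 277, 447, 513, 515, 515, 519, 531, 533, 535, 482, 280, 260, 251, 238, 230, 227, 238, 281, 300, 302, 299]
211 [314, 308, 304, 289, 265, 272, 277, 272, 268, 269, 271, 277, 286, 289, 279, 276, 273, 273, 270, 282, 286, 272, 274, 276, 273, 279, 287, 299, 301, 303]
col [342, 346, 352, 345, 348, 350, 350, 356, 362, 382, 428, 493, 515, 518, 520, 518, 521, 524, 526, 518, 519, 519, 525, 526, 525, 522, 525, 524, 520, 519, 519, 524, 510, 450, 345, 281, 279, 290, 297, 300, 302, 307, 305, 308, 307]
[0.5403 0.2805 0.171 ] tool [ 0.0041 -0.0023  0.0991]
[0.5522 0.2789 0.171 ] tool [-0.0079 -0.0024  0.0991]
[0.4853 0.2877 0.062 ] tool [ 0.0597 -0.0027  0.2081]
[0.5959 0.2722 0.062 ] tool [-0.0521 -0.003   0.2081]
[0.5132 0.2837 0.09  ] tool [ 0.0315 -0.0029  0.1801]
```

Emit:
carry_out:
  xyz:
    - [0.1, -0.065, 0.8]
    - [0, 0, 1]
    - [0, 0, 1]
    - [0, 0, 0.82]
    - [0, 0, 0]
  yaw: [0, 0, 0, 0, 0]
  grip: [85, 85, 85, 85, 85]
  grip_force: 25

```text
clock: 2.85
position: [0.5375, 0.2784, 0.1212]
tcp_rot: [-0.004, 0.067, 0.998, -0.003]
ft_force: [-1.0, -0.6, 0.7]
opening: 0.996
finger_force: 0.0
```

Emit:
carry_out:
  xyz:
    - [0, 0, 0]
    - [0, 0, 0]
    - [0, 0, 0]
    - [0, 0, 0]
    - [0, 0, 0]
  yaw: [0, 0, 0, 0, 0]
  grip: [10, 10, 10, 10, 10]

```text
clock: 3.35
position: [0.5412, 0.2799, 0.1265]
tcp_rot: [0.001, 0.067, 0.998, 0.0]
ft_force: [0.2, -0.3, 4.1]
opening: 0.185
finger_force: 25.2
```

Emit:
carry_out:
  xyz:
    - [0, 0, 0]
    - [0, 0, 0]
    - [0, 0, 0]
  yaw: [0, 0, 0]
  grip: [10, 10, 10]

```text
clock: 3.65
position: [0.5413, 0.2801, 0.1264]
tcp_rot: [0.001, 0.067, 0.998, 0.0]
ft_force: [0.0, -0.7, 7.0]
opening: 0.187
finger_force: 25.3
```

Emit:
carry_out:
  xyz:
    - [0, 0, -0.3]
    - [0, 0, -0.4]
    - [0, 0, -0.3]
    - [0, 0, 0]
    - [0, 0, 0]
  yaw: [0, 0, 0, 0, 0]
  grip: [10, 10, 10, 10, 10]

```text
clock: 4.15
position: [0.5406, 0.2799, 0.1654]
tcp_rot: [0.0, 0.067, 0.998, 0.0]
ft_force: [-0.1, -0.0, -1.9]
opening: 0.189
finger_force: 24.6
```

Emit:
carry_out:
  xyz:
    - [0.2, 0, 0]
    - [0.2, 0, 0]
    - [0.2, 0, 0]
    - [0.2, 0, 0]
    - [0, 0, 0]
  yaw: [0, 0, 0, 0, 0]
  grip: [10, 10, 10, 10, 10]

```text
clock: 4.65
position: [0.5072, 0.2848, 0.1654]
tcp_rot: [-0.001, 0.066, 0.998, -0.0]
ft_force: [1.8, -1.0, -0.6]
opening: 0.184
finger_force: 24.9
```

```bash
python3 - <<'E'
from h import *
s,M=st();print(s['clock'],s['position'],s['ft_force'],s['moment'])
a=capture('side')[90:210,240:380];b=capture('wrist')[80:280,220:420]
cv2.imwrite('pics/c2.png',np.hstack([cv2.resize(a,(467,400),interpolation=2),cv2.resize(b,(400,400))])[:, :800] if 0 else np.hstack([cv2.resize(a,(420,360),interpolation=2),cv2.resize(b,(360,360))]))
E
```

```text
4.65 [0.50724208 0.284762   0.16542505] [ 1.84711079 -0.99979194 -0.61162325] [-0.01826924 -0.21512322 -0.01741423]
```

View pics/c2.png

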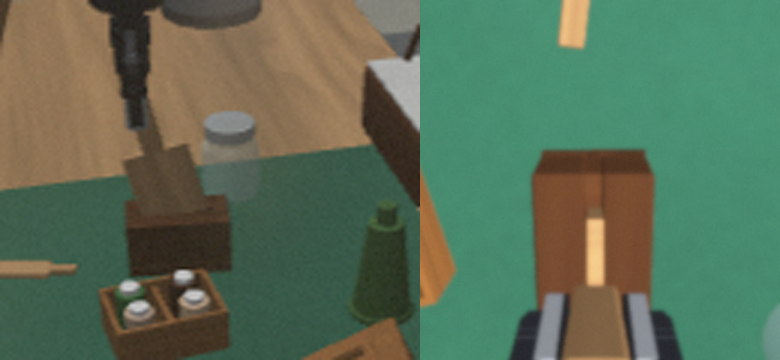

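The paddle is pivoting in the pads as planned. In the side crop it leans toward the robot with its corner still in the stand.

Emit:
carry_out:
  xyz:
    - [0.2, 0, 0]
    - [0.2, 0, 0]
    - [0.2, 0, 0]
    - [0, 0, 0]
    - [0, 0, 0]
  yaw: [0, 0, 0, 0, 0]
  grip: [10, 10, 10, 10, 10]

```text
clock: 5.25
position: [0.4839, 0.2877, 0.1652]
tcp_rot: [-0.001, 0.067, 0.998, -0.0]
ft_force: [0.1, -0.4, -1.0]
opening: 0.185
finger_force: 24.6
```

```bash
python3 - <<'E'
from h import *
s,M=st();print(s['clock'],s['position'],s['ft_force'],s['moment'])
S=cam('side');cv2.imwrite('pics/side3.png',capture('side'))
G=s['position']+[0,0,.0187]
a=M[:,0]  # toward robot
im=cv2.resize(cv2.imread('pics/side3.png')[90:210,240:380],None,fx=5,fy=5,interpolation=2)
for th,col in ((20,(255,0,0)),(25,(0,0,255)),(30,(0,255,255))):
    t=np.radians(th);up=np.sin(t)*a+np.array([0,0,np.cos(t)]);x=np.cos(t)*a-np.array([0,0,np.sin(t)])
    P=[G+(z-.132)*up+u*x for u,z in((-.035,0),(-.035,.081),(.035,.081),(.035,0))]
    q=((proj(S,P)-[240,90])*5).astype(int);cv2.polylines(im,[q.reshape(-1,1,2)],True,col,1)
cv2.imwrite('pics/s3.png',im)
E
```

```text
5.25 [0.48390842 0.28768635 0.16517657] [ 0.12741536 -0.36581887 -0.97141517] [-0.03690439  0.03349974 -0.00955217]
```

View pics/s3.png

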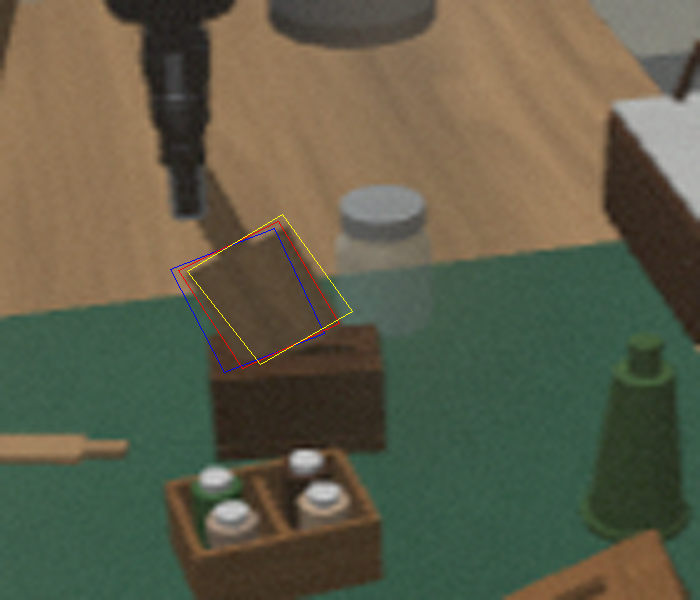

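Emit:
carry_out:
  xyz:
    - [0, 0, -0.7]
    - [0, 0, -1]
    - [0, -0.3, -0.92]
    - [-0.2, -1, 0]
    - [-0.2, -1, 0]
  yaw: [0, 0, 0, 0, 0]
  grip: [10, 10, 10, 10, 10]
  grip_force: 40

```text
clock: 5.8
position: [0.4886, 0.1945, 0.2712]
tcp_rot: [0.001, 0.066, 0.998, 0.001]
ft_force: [0.5, -0.2, -1.8]
opening: 0.183
finger_force: 43.3
```

Emit:
carry_out:
  xyz:
    - [-0.2, -1, 0]
    - [-0.2, -1, 0]
    - [-0.2, -1, 0]
    - [-0.2, -1, 0]
    - [-0.2, -0.9, 0]
  yaw: [0, 0, 0, 0, 0]
  grip: [10, 10, 10, 10, 10]

```text
clock: 6.3
position: [0.5012, -0.0074, 0.2699]
tcp_rot: [-0.001, 0.068, 0.998, -0.0]
ft_force: [0.2, -0.2, -1.8]
opening: 0.186
finger_force: 43.3
```

Emit:
carry_out:
  xyz:
    - [0, -0.6, 0]
    - [0, 0, 0]
    - [0, 0, 0]
    - [0, 0, 0]
  yaw: [0, 0, 0, 0]
  grip: [10, 10, 10, 10]

```text
clock: 6.7
position: [0.4987, -0.0276, 0.2701]
tcp_rot: [-0.0, 0.066, 0.998, 0.001]
ft_force: [-0.1, 0.5, -1.3]
opening: 0.181
finger_force: 43.3
```

```bash
python3 - <<'E'
from h import *
s,M=st();print(s['clock'],s['position'],s['ft_force'],s['moment'])
W=cam('wrist');np.savez('w4.npz',*W,p=s['position'],M=M)
im=capture('wrist');cv2.imwrite('pics/w4.png',im);cv2.imwrite('pics/side4.png',capture('side'));cv2.imwrite('pics/top4.png',capture('top'))
q=proj(W,[(.647,-.131,.132),(.581,-.126,.108),(.614,-.129,.118)]);print(q)
x0,y0=(q.mean(0)-[130,95]).astype(int);x0=max(x0,0);y0=min(max(y0,0),210);print(x0,y0)
cv2.imwrite('pics/w4c.png',cv2.resize(im[y0:y0+190,x0:x0+260],None,fx=3,fy=3,interpolation=2))
E
```

```text
6.7 [ 0.49869063 -0.02756821  0.27007198] [-0.13849739  0.47873473 -1.26674484] [ 0.04543688  0.05246208 -0.03902432]
[[246.55864261 319.75990499]
 [243.54498055 259.7250687 ]
 [245.01358902 288.72586469]]
115 194
```

View pics/w4c.png

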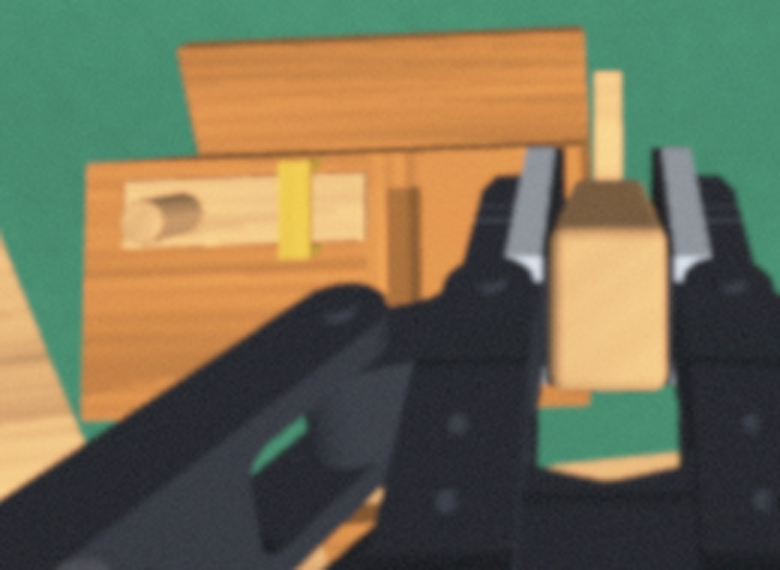

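The wrist crop shows the face's low edge running (87,163)–(585,145), its left edge down to (82,420), the slat's leading end at (364,173)–(364,240) and the slot at about x=403. I'll fit the block pose to these points plus the face corners in the side picture.

```bash
cat >> h.py <<'E'
def frame(p):
    X,Y,psi=p[:3];t=np.radians(25);d=np.array([np.cos(psi),np.sin(psi),0])
    z=-np.sin(t)*d+np.array([0,0,np.cos(t)]);x=np.cos(t)*d+np.array([0,0,np.sin(t)]);y=np.cross(z,x)
    return np.array([X,Y,.118]),np.c_[x,y,z]
E
python3 - <<'E'
from h import *
from scipy.optimize import least_squares
f=np.load('w4.npz');W=[f[f'arr_{i}'] for i in range(4)];S=cam('side')
w=lambda a,b:(115+a/3,194+b/3); sd=lambda a,b:(200+a/3,100+b/3)
obs=[(W,w(87,163),(-52,-125,0),0),(W,w(82,420),(48,-125,0),0),(W,w(585,145),(-52,75,0),0),
 (W,w(364,173),(-45,-20,9),1),(W,w(364,240),(-19,-20,9),1),(W,w(143,222),(-32,-90,41),1),
 (S,sd(405,338),(-52,75,0),0),(S,sd(515,290),(48,75,0),0),(S,sd(580,455),(48,-125,0),0),(S,sd(453,510),(-52,-125,0),0)]
def pr(p,o):
    O,F=frame(p);v=np.array(o[2])/1e3;v[1]+=o[3]*p[3]
    return proj(o[0],[O+F@v])[0]
for sel in (obs,obs[:6],obs[6:]):
    fun=lambda p:np.concatenate([pr(p,o)-o[1] for o in sel]+[[ (p[3]-.005)*100]])
    r=least_squares(fun,[.614,-.129,-.07,.005],loss='soft_l1');print(r.x.round(4),np.degrees(r.x[2]).round(2));print(fun(r.x)[:-1].reshape(-1,2).round(1).tolist())
    if sel is obs: np.save('slot.npy',r.x)
p=np.load('slot.npy');O,F=frame(p)
for n,v in [('slot ends',[(-.038,-.00475,0),(-.038,.00475,0),(.038,-.00475,0),(.038,.00475,0),(-.038,.01075,0)])]:
    X=[O+F@np.array(u) for u in v];print(((proj(W,X)-[115,194])*3).round(0).tolist(),((proj(S,X)-[200,100])*3).round(0).tolist(), ((proj(cam('top'),X)-[170,100])*3).round(0).tolist())
E
```

```text
[ 0.6151 -0.1265 -0.0952  0.0099] -5.45
[[0.6, 0.0], [-0.0, 0.2], [-0.9, 0.5], [0.1, -0.1], [0.2, 0.3], [-0.3, -0.0], [-0.4, -0.9], [-0.6, -1.7], [0.3, 0.1], [-1.4, 0.7]]
[ 0.6149 -0.1263 -0.0943  0.0097] -5.4
[[0.7, -0.1], [0.1, 0.1], [-0.7, 0.3], [0.0, -0.2], [0.2, 0.1], [-0.3, -0.2]]
[ 0.6161 -0.1273 -0.094   0.005 ] -5.39
[[0.1, -0.7], [-0.2, -1.6], [0.9, 0.2], [-0.8, 0.9]]
[[384.0, 189.0], [408.0, 188.0], [386.0, 386.0], [410.0, 385.0], [423.0, 187.0]] [[436.0, 391.0], [434.0, 383.0], [525.0, 351.0], [522.0, 343.0], [433.0, 378.0]] [[596.0, 270.0], [587.0, 268.0], [618.0, 193.0], [608.0, 191.0], [581.0, 266.0]]
```

```bash
python3 - <<'E'
from h import *
from scipy.optimize import least_squares
f=np.load('w4.npz');W=[f[f'arr_{i}'] for i in range(4)];S=cam('side');p0=f['p'];M=f['M']
w=lambda a,b:(115+a/3,194+b/3)
obs=[(w(608,72),(.035,.081)),(w(609,231),(.011,.159)),(w(609,387),(-.011,.159))]
def pt(q,u,z):
    th,g,yo=q;up=np.sin(th)*M[:,0]-np.cos(th)*M[:,2];x=np.cos(th)*M[:,0]+np.sin(th)*M[:,2]
    return p0-.0187*M[:,2]+(z-g)*up+u*x+yo*M[:,1]
fun=lambda q:np.concatenate([proj(W,[pt(q,*o[1])])[0]-o[0] for o in obs])
r=least_squares(fun,[.45,.132,0],x_scale=[.1,.01,.01]);print(np.degrees(r.x[0]),r.x[1:],fun(r.x).round(1))
im=cv2.imread('pics/side4.png')
c=proj(S,[pt(r.x,0,.05)])[0].astype(int)-[60,50]
v=cv2.resize(im[c[1]:c[1]+100,c[0]:c[0]+120],None,fx=6,fy=6,interpolation=2)
for th,col in((r.x[0],(0,0,255)),(np.radians(25),(255,0,0))):
  q=[th,*r.x[1:]];P=[pt(q,u,z) for u,z in((-.035,0),(-.035,.081),(.035,.081),(.035,0))]
  cv2.polylines(v,[((proj(S,P)-c)*6).astype(int).reshape(-1,1,2)],True,col,1)
cv2.imwrite('pics/s4.png',v)
E
```

```text
23.45444944664318 [0.12342929 0.00022733] [-0.1 -7.8 -0.  -7.1  0.   2. ]
```

View pics/s4.png

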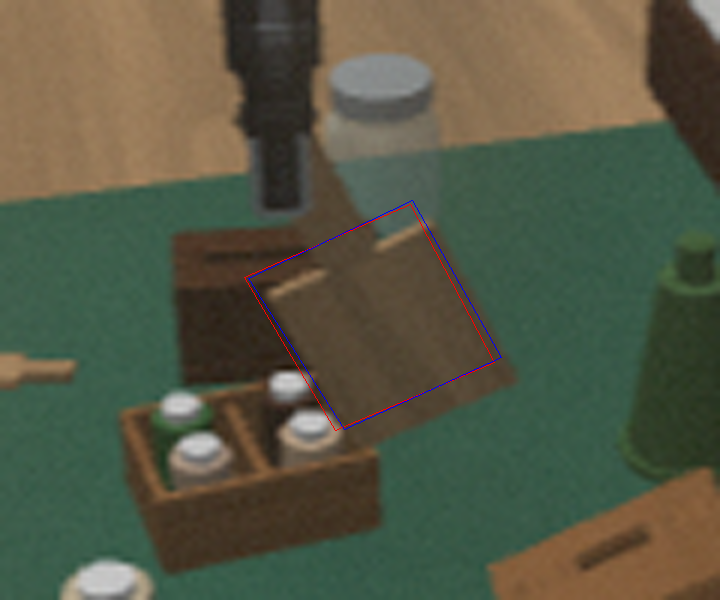

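The side crop shows the held blade's corners at about (268,292), (430,224), (517,380) and (360,446), so the paddle sits further along its own axes than I assumed. I'll refit with an extra offset.

```bash
python3 - <<'E'
from h import *
from scipy.optimize import least_squares
f=np.load('w4.npz');W=[f[f'arr_{i}'] for i in range(4)];S=cam('side');p0=f['p'];M=f['M']
w=lambda a,b:(115+a/3,194+b/3)
def pt(q,u,z,y=0):
    th,g,yo,c=q;up=np.sin(th)*M[:,0]-np.cos(th)*M[:,2];x=np.cos(th)*M[:,0]+np.sin(th)*M[:,2]
    return p0-.0187*M[:,2]+(z-g)*up+(u+c)*x+(yo+y)*M[:,1]
q0=[np.radians(23.45444944664318),.12342929,.00022733,0]
c0=proj(S,[pt(q0,0,.05)])[0].astype(int)-[60,50]
s=lambda a,b:(c0[0]+a/6,c0[1]+b/6)
obs=[(W,w(608,72),(.035,.081)),(W,w(609,231),(.011,.159)),(W,w(609,387),(-.011,.159)),
(S,s(270,296),(.035,.081,-.003)),(S,s(434,230),(-.035,.081,-.003)),(S,s(517,380),(-.035,0,-.003)),(S,s(360,446),(.035,0,-.003))]
for sel in (obs,obs[:3],obs[3:]):
  fun=lambda q:np.concatenate([proj(o[0],[pt(q,*o[2])])[0]-o[1] for o in sel])
  r=least_squares(fun,q0,x_scale=[.1,.01,.01,.01],loss='soft_l1');print(np.degrees(r.x[0]).round(2),r.x[1:].round(4),fun(r.x).round(1))
  if sel is obs: np.save('pad.npy',r.x)
E
```

```text
23.99 [ 0.1352  0.0003 -0.004 ] [-0.  -0.2  0.  -1.4  0.1  2.  -0.   0.8  0.1 -0.6  0.3  0.5  0.1  0.9]
22.76 [ 0.1423  0.0003 -0.0052] [-0. -0. -0.  0.  0. -0.]
23.54 [ 0.1434  0.0153 -0.0021] [ 0.3  0.4  0.1 -0.6 -0.3  0.1 -0.1  0.1]
```

```bash
cat >> h.py <<'E'
def tgt(h,th=24,g=.137,c=-.004,yo=.0003,xo=0):
    p=np.load('slot.npy');p[:3]=.615,-.1264,np.radians(-5.4);O,F=frame(p);psi=p[2]
    tx=-np.array([np.cos(psi),np.sin(psi),0]);tz=np.array([0,0,-1.]);ty=np.cross(tz,tx);t=np.radians(th)
    up=np.sin(t)*tx-np.cos(t)*tz;x=np.cos(t)*tx+np.sin(t)*tz
    return O+F@[xo,0,h]+g*up-c*x-yo*ty+.0187*tz
E
python3 - <<'E'
from h import *
s,M=st();print(np.degrees(np.arctan2(M[1,1],M[0,1]))-90)
for h in (.03,.01,-.084):
  T=tgt(h);print(h,T.round(4),to(T))
psi=np.radians(-5.4);tx=-np.array([np.cos(psi),np.sin(psi),0])
print('in aligned frame', [( (tx@(tgt(b)-tgt(a)))/.04, (tgt(a)-tgt(b))[2]/.04) for a,b in((.03,.01),(.01,-.084))])
E
```

```text
-7.584460863454197
0.03 [ 0.5432 -0.1199  0.25  ] [-1.406 -2.137  0.499]
0.01 [ 0.5517 -0.1207  0.2319] [-1.617 -2.13   0.953]
-0.084 [ 0.5912 -0.1245  0.1467] [-2.61  -2.093  3.082]
in aligned frame [(np.float64(-0.21130913087034925), np.float64(0.4531538935183238)), (np.float64(-0.9931529150906448), np.float64(2.129823299536127))]
```

Emit:
carry_out:
  xyz:
    - [-0.47, -0.71, 0]
    - [-0.47, -0.71, 0]
    - [-0.47, -0.71, 0]
    - [0, 0, 0.5]
    - [0, 0, 0]
  yaw: [0, 0, 0, -2.2, 0]
  grip: [10, 10, 10, 10, 10]
  grip_force: 40

```text
clock: 7.35
position: [0.5417, -0.1213, 0.2479]
tcp_rot: [-0.003, 0.048, 0.999, 0.0]
ft_force: [-2.3, 0.4, -1.6]
opening: 0.184
finger_force: 43.2
```

Emit:
carry_out:
  xyz:
    - [0, 0, 0]
    - [0, 0, 0]
  yaw: [0, 0]
  grip: [10, 10]

```text
clock: 7.55
position: [0.5435, -0.1197, 0.2508]
tcp_rot: [0.0, 0.047, 0.999, 0.0]
ft_force: [-0.5, 0.1, -0.8]
opening: 0.185
finger_force: 43.2
```

```bash
python3 - <<'E'
from h import *
s,M=st();print(s['clock'],s['position'],s['ft_force'],s['moment'],np.degrees(np.arctan2(M[1,1],M[0,1]))-90)
print(to(tgt(.03)),to(tgt(.01)))
a=capture('side')[170:300,300:430];b=capture('top')[130:230,330:430]
S,T=cam('side'),cam('top')
a=cv2.resize(a,(400,400),interpolation=2);b=cv2.resize(b,(400,400),interpolation=2)
# predicted blade
th=np.radians(24);G=s['position']-.0187*M[:,2];up=np.sin(th)*M[:,0]-np.cos(th)*M[:,2];x=np.cos(th)*M[:,0]+np.sin(th)*M[:,2]
O,F=frame([.615,-.1264,np.radians(-5.4)])
for im,C,o,k in((a,S,(300,170),400/130),(b,T,(330,130),4)):
  P=[G+(z-.137)*up+(u-.004)*x+.0003*M[:,1] for u,z in((-.035,0),(-.035,.081),(.035,.081),(.035,0))]
  cv2.polylines(im,[((proj(C,P)-o)*k).astype(int).reshape(-1,1,2)],True,(0,0,255),1)
  P=[O+F@np.array(v) for v in((-.038,-.00475,0),(-.038,.00475,0),(.038,.00475,0),(.038,-.00475,0))]
  cv2.polylines(im,[((proj(C,P)-o)*k).astype(int).reshape(-1,1,2)],True,(255,0,0),1)
cv2.imwrite('pics/c5.png',np.hstack([a,b]))
E
```

```text
7.55 [ 0.5435048  -0.11969249  0.25078083] [-0.51427823  0.11009947 -0.79623457] [-0.00122503  0.0256248   0.02794635] -5.421294635327982
[ 0.006 -0.006  0.019] [-0.205 -0.007  0.472]
```

View pics/c5.png

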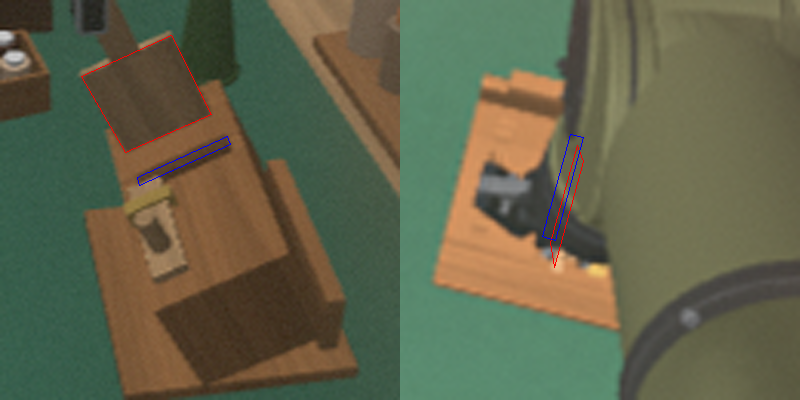

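The outlines match: the held blade (red) is parallel to the slot (blue) and in line with it. I'll insert in stages and watch the force.

Emit:
carry_out:
  xyz:
    - [-0.11, 0, 0.24]
    - [-0.11, 0, 0.23]
    - [-0.106, 0, 0.227]
    - [-0.053, 0, 0.113]
    - [-0.053, 0, 0.113]
  yaw: [0, 0, 0, 0, 0]
  grip: [10, 10, 10, 10, 10]

```text
clock: 8.15
position: [0.5604, -0.1228, 0.2122]
tcp_rot: [-0.0, 0.048, 0.999, 0.0]
ft_force: [-0.2, 0.2, -1.9]
opening: 0.186
finger_force: 43.3
```

Emit:
carry_out:
  xyz:
    - [-0.053, 0, 0.113]
    - [-0.053, 0, 0.113]
    - [0, 0, 0]
  yaw: [0, 0, 0]
  grip: [10, 10, 10]

```text
clock: 8.45
position: [0.5646, -0.1232, 0.2035]
tcp_rot: [-0.0, 0.048, 0.999, 0.0]
ft_force: [-0.3, 0.1, -1.5]
opening: 0.18
finger_force: 43.3
```

Emit:
carry_out:
  xyz:
    - [-0.053, 0.01, 0.113]
    - [-0.053, 0.01, 0.113]
    - [-0.053, 0, 0.113]
    - [-0.053, 0, 0.113]
    - [0, 0, 0]
  yaw: [0, 0, 0, 0, 0]
  grip: [10, 10, 10, 10, 10]

```text
clock: 8.95
position: [0.573, -0.1232, 0.1852]
tcp_rot: [-0.001, 0.048, 0.999, 0.0]
ft_force: [0.4, -0.6, -1.0]
opening: 0.182
finger_force: 43.3
```

```bash
python3 - <<'E'
from h import *
s,M=st();print(s['clock'],s['ft_force'],s['moment'])
for h in (-.03,-.04,-.084):print(h,to(tgt(h,25)))
a=capture('side')[170:270,300:420]
cv2.imwrite('pics/s6.png',cv2.resize(a,None,fx=5,fy=5,interpolation=2))
E
```

```text
8.95 [ 0.36085387 -0.55445412 -0.99724802] [0.02977243 0.0106717  0.00684176]
-0.03 [ 0.169  0.012 -0.234]
-0.04 [ 0.063  0.012 -0.007]
-0.084 [-0.403  0.013  0.989]
```

View pics/s6.png

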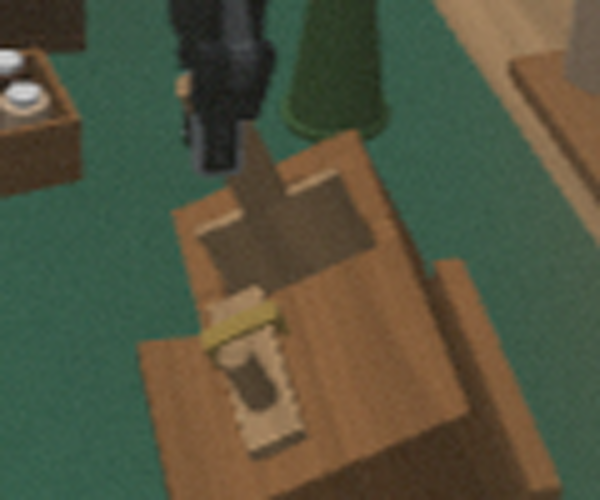

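The blade is about half way into the wide slot with no contact force, so I'll continue.

Emit:
carry_out:
  xyz:
    - [-0.05, 0, 0.12]
    - [-0.05, 0.01, 0.12]
    - [-0.05, 0, 0.12]
    - [-0.05, 0, 0.12]
    - [-0.05, 0, 0.12]
  yaw: [0, 0, 0, 0, 0]
  grip: [10, 10, 10, 10, 10]

```text
clock: 9.5
position: [0.5832, -0.1238, 0.1615]
tcp_rot: [-0.0, 0.048, 0.999, 0.0]
ft_force: [-0.3, 0.0, -2.3]
opening: 0.183
finger_force: 43.3
```

Emit:
carry_out:
  xyz:
    - [-0.05, 0, 0.12]
    - [-0.05, 0, 0.12]
    - [0, 0, 0]
    - [0, 0, 0]
  yaw: [0, 0, 0, 0]
  grip: [10, 10, 10, 10]

```text
clock: 9.9
position: [0.5871, -0.1242, 0.1523]
tcp_rot: [-0.0, 0.048, 0.999, 0.0]
ft_force: [0.1, 0.1, -0.2]
opening: 0.179
finger_force: 43.3
```

```bash
python3 - <<'E'
from h import *
s,M=st();print(s['clock'],s['ft_force'],s['moment'])
for h in (-.084,):print(h,to(tgt(h,25)))
E
```

```text
9.9 [ 0.09391506  0.06468419 -0.20179693] [0.01892898 0.06057354 0.02819215]
-0.084 [-0.049  0.003  0.167]
```

Emit:
carry_out:
  xyz:
    - [-0.025, 0, 0.055]
    - [-0.025, 0, 0.055]
    - [-0.02, 0, 0.04]
    - [0, 0, 0]
  yaw: [0, 0, 0, 0]
  grip: [10, 10, 10, 10]

```text
clock: 10.3
position: [0.5899, -0.1244, 0.1462]
tcp_rot: [-0.0, 0.048, 0.999, 0.0]
ft_force: [-0.1, 0.3, -1.2]
opening: 0.182
finger_force: 43.3
```

Emit:
carry_out:
  xyz:
    - [-0.02, 0, 0.04]
    - [-0.02, 0, 0.04]
    - [0, 0, 0]
  yaw: [0, 0, 0]
  grip: [10, 10, 10]

```text
clock: 10.6
position: [0.591, -0.1249, 0.144]
tcp_rot: [-0.0, 0.048, 0.999, -0.0]
ft_force: [-3.3, -0.0, 5.3]
opening: 0.184
finger_force: 44.4
```

Emit:
carry_out:
  xyz:
    - [-0.02, 0, 0.045]
    - [-0.02, 0, 0.045]
    - [0, 0, 0]
    - [0, 0, 0]
  yaw: [0, 0, 0, 0]
  grip: [10, 10, 10, 10]

```text
clock: 11.0
position: [0.5902, -0.1252, 0.143]
tcp_rot: [-0.002, 0.048, 0.999, -0.001]
ft_force: [-15.7, 1.0, 29.4]
opening: 0.183
finger_force: 47.6
```

```bash
python3 - <<'E'
from h import *
s,M=st();print(s['clock'],s['position'],s['ft_force'],s['moment'])
a=capture('side')[170:270,300:420]
O,F=frame([.615,-.1264,np.radians(-5.4)]);S=cam('side')
im=cv2.resize(a,None,fx=6,fy=6,interpolation=2)
P=[O+F@np.array(v) for v in((-.038,-.00475,0),(-.038,.00475,0),(.038,.00475,0),(.038,-.00475,0))]
cv2.imwrite('pics/s7.png',im)
print(((proj(S,P)-[300,170])*6).round())
E
```

```text
11.0 [ 0.59015144 -0.12518732  0.14298814] [-15.70958171   1.02033157  29.39757308] [0.34633995 2.55333788 0.11814525]
[[272. 362.]
 [267. 346.]
 [444. 266.]
 [450. 282.]]
```

View pics/s7.png

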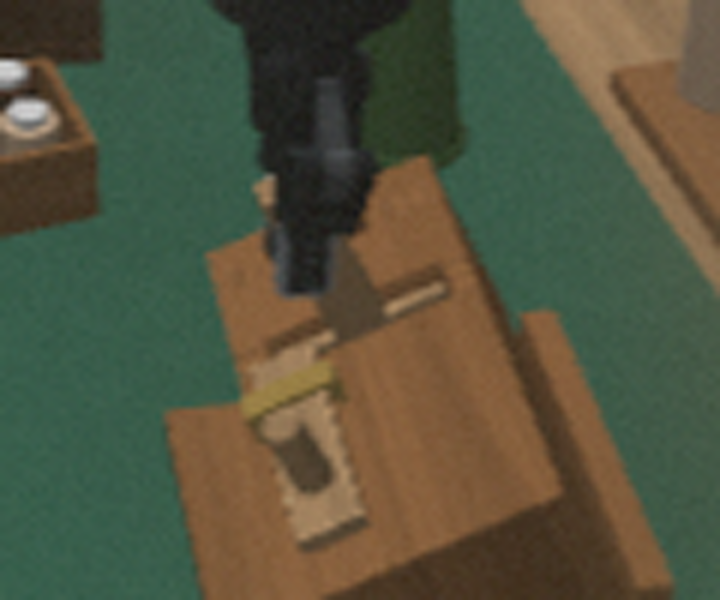

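Home: both shoulders sit below the face, with 33 N along the slot axis against the floor. I'll relax the push, release and go up.

Emit:
carry_out:
  xyz:
    - [0.03, 0, -0.07]
    - [0, 0, 0]
    - [0, 0, 0]
    - [0, 0, 0]
    - [0, 0, 0]
  yaw: [0, 0, 0, 0, 0]
  grip: [10, 85, 85, 85, 85]

```text
clock: 11.55
position: [0.592, -0.1245, 0.142]
tcp_rot: [-0.0, 0.048, 0.999, 0.0]
ft_force: [-0.2, 0.1, 0.2]
opening: 0.848
finger_force: 0.0
```

Emit:
carry_out:
  xyz:
    - [0, 0, 0]
    - [0, 0, -0.5]
    - [0, 0, -1]
    - [0, 0, -1]
    - [0, 0, 0]
  yaw: [0, 0, 0, 0, 0]
  grip: [85, 85, 85, 85, 85]

```text
clock: 12.05
position: [0.5958, -0.1248, 0.248]
tcp_rot: [0.006, 0.048, 0.999, -0.0]
ft_force: [0.5, -0.2, 0.8]
opening: 0.996
finger_force: 0.0
```

```bash
python3 - <<'E'
from h import *
s,M=st();print(s['clock'],s['position'],s['ft_force'],s['opening'])
W=cam('wrist');im=capture('wrist');cv2.imwrite('pics/w8.png',im);cv2.imwrite('pics/side8.png',capture('side'))
O,F=frame([.615,-.1264,np.radians(-5.4)])
for j in (.0,.0098):
  K=O+F@np.array([-.032,-.09+j,.025]);print('knob',K.round(4),to(K+[0,0,-.0187]),'img',proj(W,[K+F[:,2]*.016]).round())
c=np.vstack([cv2.resize(im[150:350,100:360],None,fx=2,fy=2)]);d=cv2.resize(cv2.imread('pics/side8.png')[180:270,320:400],(355,400),interpolation=2)
for u,z in [(-.035,-.002),(.035,-.002),(0,.076)]: print('pred',(proj(W,[O+F@np.array([u,0,z])])[0]-[100,150])*2,(proj(cam('side'),[O+F@np.array([u,0,z])])[0]-[320,180])*4.44)
cv2.imwrite('pics/c8.png',cv2.resize(np.hstack([cv2.resize(c,(520,400)),d]),(800,366)))
E
```

```text
12.05 [ 0.5957791  -0.12476662  0.24796161] [ 0.45627703 -0.22757575  0.81548468] 0.9962372313496652
knob [ 0.5671 -0.2123  0.1271] [ 0.423 -2.239  3.369] img [[213. 167.]]
knob [ 0.5681 -0.2025  0.1271] [ 0.424 -1.994  3.369] img [[225. 167.]]
pred [434.60440989  46.4416005 ] [117.29349665 217.79796904]
pred [435.04893708 186.34230062] [238.27486754 163.12357113]
pred [434.821012    99.32822176] [118.73691948  88.67398312]
```

View pics/c8.png

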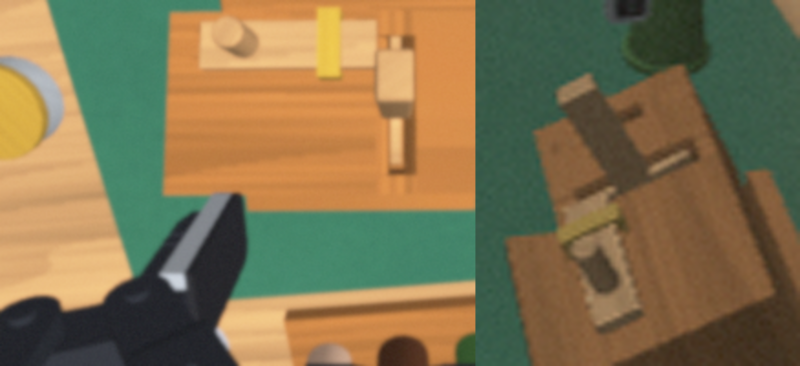

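The paddle stays home after release, and the knob is where the fit puts it (joint ≈ 0.010). I'll push the knob from its −y side with closed fingers, which keeps the gripper body away from the handle.

```bash
python3 - <<'E'
from h import *
O,F=frame([.615,-.1264,np.radians(-5.4)])
for z in (.022,): print(to(O+F@np.array([-.032,-.117,z])))
E
```

```text
[ 0.389 -2.914  2.97 ]
```

Emit:
carry_out:
  xyz:
    - [0.1, -0.97, 0]
    - [0.1, -0.97, 0]
    - [0.15, -0.97, 0]
    - [0, 0, 0.8]
    - [0, 0, 0.8]
  yaw: [0, 0, 0, 0, 0]
  grip: [0, 0, 0, 0, 0]

```text
clock: 12.65
position: [0.5655, -0.2415, 0.1766]
tcp_rot: [-0.0, 0.05, 0.999, -0.0]
ft_force: [0.6, -0.3, -0.0]
opening: 0.139
finger_force: 0.0
```

Emit:
carry_out:
  xyz:
    - [0, 0, 0]
    - [0, 0, 0]
    - [0, 0, 0]
  yaw: [0, 0, 0]
  grip: [0, 0, 0]

```text
clock: 12.95
position: [0.5678, -0.2389, 0.1795]
tcp_rot: [0.001, 0.048, 0.999, -0.0]
ft_force: [0.0, -0.6, -0.3]
opening: 0.001
finger_force: 0.0
```

```bash
python3 - <<'E'
from h import *
O,F=frame([.615,-.1264,np.radians(-5.4)]);s,M=st();print(s['opening'],s['ft_force'])
for z in (.022,): print(to(O+F@np.array([-.032,-.117,z])))
E
```

```text
0.0011861294685686675 [ 0.01271264 -0.6346848  -0.29783374]
[ 0.049 -0.013  1.377]
```

Emit:
carry_out:
  xyz:
    - [0.05, 0, 0.6]
    - [0, 0, 0.6]
    - [0, 0, 0.17]
    - [0, 0, 0]
    - [0, 0, 0]
  yaw: [0, 0, 0, 0, 0]
  grip: [0, 0, 0, 0, 0]

```text
clock: 13.45
position: [0.566, -0.2391, 0.1251]
tcp_rot: [0.001, 0.048, 0.999, -0.0]
ft_force: [0.5, 0.7, 0.4]
opening: -0.004
finger_force: 0.0
```

Emit:
carry_out:
  xyz:
    - [0, 0.15, 0]
    - [0, 0.15, 0]
    - [0, 0.1, 0]
    - [0, 0.1, 0]
    - [0, 0, 0]
  yaw: [0, 0, 0, 0, 0]
  grip: [0, 0, 0, 0, 0]

```text
clock: 13.95
position: [0.5671, -0.2182, 0.1239]
tcp_rot: [0.0, 0.048, 0.999, 0.0]
ft_force: [-0.5, -0.0, -0.7]
opening: 0.004
finger_force: 0.0
```

```bash
cat > j.py <<'E'
from h import *
O,F=frame([.615,-.1264,np.radians(-5.4)]);s,M=st();print(s['clock'],s['ft_force'],(F.T@(s['position']-O)).round(4))
capture('side');S=cam('side')
for t in ('keeper_knob','keeper'):
  print([(round(d['conf'],2),np.round(d['rect'],1)) for d in search_frame(t,'side')[:2]])
for j in (.0098,.02,.03,.036): print(j,proj(S,[O+F@np.array([-.032,-.09+j,.041]),O+F@np.array([-.032,-.09+j,.009]),O+F@np.array([-.019,-.02+j,.009])]).round(1).tolist())
E
python3 j.py
```

```text
13.95 [-0.52256549 -0.030896   -0.72368161] [-0.0329 -0.0959  0.0219]
[(0.44, array([340.6, 228.5, 359.7, 259.7]))]
[(0.5, array([306.2, 125.4, 327.2, 152.2])), (0.39, array([343.4, 228.3, 359.2, 261.9]))]
0.0098 [[346.5, 240.1], [352.4, 249.4], [351.6, 226.0]]
0.02 [[345.7, 236.9], [351.5, 246.2], [350.8, 223.2]]
0.03 [[344.8, 233.8], [350.6, 243.0], [349.9, 220.5]]
0.036 [[344.3, 232.0], [350.1, 241.2], [349.5, 218.9]]
```

Emit:
carry_out:
  xyz:
    - [0, 0.1, 0]
    - [0, 0.1, 0]
    - [0, 0, 0]
  yaw: [0, 0, 0]
  grip: [0, 0, 0]

```text
clock: 14.4
position: [0.5673, -0.2102, 0.1234]
tcp_rot: [-0.0, 0.048, 0.999, 0.0]
ft_force: [-0.4, -1.0, 0.0]
opening: 0.001
finger_force: 0.0
```

Emit:
carry_out:
  xyz:
    - [0, 0.1, 0]
    - [0, 0.1, 0]
    - [0, 0, 0]
  yaw: [0, 0, 0]
  grip: [0, 0, 0]

```text
clock: 14.7
position: [0.5683, -0.202, 0.1236]
tcp_rot: [-0.0, 0.048, 0.999, 0.0]
ft_force: [0.3, -1.0, -0.3]
opening: -0.002
finger_force: 0.0
```

```bash
python3 j.py
```

```text
14.7 [ 0.33685769 -1.00735778 -0.28442211] [-0.0334 -0.0797  0.0217]
[(0.4, array([339.4, 222.7, 358.7, 253.2]))]
[]
0.0098 [[346.5, 240.1], [352.4, 249.4], [351.6, 226.0]]
0.02 [[345.7, 236.9], [351.5, 246.2], [350.8, 223.2]]
0.03 [[344.8, 233.8], [350.6, 243.0], [349.9, 220.5]]
0.036 [[344.3, 232.0], [350.1, 241.2], [349.5, 218.9]]
```

Emit:
carry_out:
  xyz:
    - [0, 0.08, 0]
    - [0, 0.08, 0]
    - [0, 0, 0]
  yaw: [0, 0, 0]
  grip: [0, 0, 0]

```text
clock: 15.15
position: [0.5688, -0.1994, 0.1238]
tcp_rot: [0.0, 0.049, 0.999, -0.002]
ft_force: [0.8, -5.7, -1.1]
opening: -0.002
finger_force: 2.6
```

Emit:
carry_out:
  xyz:
    - [0, 0.06, 0]
    - [0, 0.04, 0]
    - [0, 0, 0]
  yaw: [0, 0, 0]
  grip: [0, 0, 0]

```text
clock: 15.45
position: [0.5687, -0.199, 0.1239]
tcp_rot: [0.0, 0.05, 0.999, -0.004]
ft_force: [1.1, -11.0, -1.0]
opening: 0.002
finger_force: 5.5
```

```bash
python3 j.py
```

```text
15.45 [  1.11577142 -10.95673976  -0.96930179] [-0.0331 -0.0767  0.0219]
[]
[(0.61, array([342.4, 225. , 357.6, 254. ]))]
0.0098 [[346.5, 240.1], [352.4, 249.4], [351.6, 226.0]]
0.02 [[345.7, 236.9], [351.5, 246.2], [350.8, 223.2]]
0.03 [[344.8, 233.8], [350.6, 243.0], [349.9, 220.5]]
0.036 [[344.3, 232.0], [350.1, 241.2], [349.5, 218.9]]
```

The keeper hit its stop at 11 N. The tool is at y = −76.7, so the knob is at −54 and the joint at about 0.036. I'll back off and rise.

Emit:
carry_out:
  xyz:
    - [0, -0.3, 0]
    - [0, -0.5, 0]
    - [0, 0, -0.8]
    - [0, 0, -1]
    - [0, 0, -1]
  yaw: [0, 0, 0, 0, 0]
  grip: [0, 0, 0, 0, 0]

```text
clock: 16.1
position: [0.5658, -0.2239, 0.2365]
tcp_rot: [-0.001, 0.048, 0.999, 0.001]
ft_force: [0.8, -0.6, 0.4]
opening: 0.0
finger_force: 0.0
```

Emit:
carry_out:
  xyz:
    - [0, 0, 0]
    - [0, 0, 0]
    - [0, 0, 0]
    - [0, 0, 0]
    - [0, 0, 0]
  yaw: [0, 0, 0, 0, 0]
  grip: [0, 0, 0, 0, 0]

```text
clock: 16.6
position: [0.5655, -0.2244, 0.2344]
tcp_rot: [-0.001, 0.048, 0.999, 0.0]
ft_force: [0.0, 0.7, 0.3]
opening: 0.0
finger_force: 0.0
```

```bash
python3 - <<'E'
from h import *
O,F=frame([.615,-.1264,np.radians(-5.4)]);s,M=st();print(s['clock'],s['position'],s['ft_force'],s['qvel'].max())
W=cam('wrist');im=capture('wrist');q=proj(W,[O+F@np.array(v) for v in ((-.019,.016,.009),(-.045,.016,.009),(-.032,-.054,.041))])
c=np.clip(q.mean(0).astype(int)-[90,70],0,[440,240]);print((q-c)*4)
cv2.imwrite('pics/w9.png',cv2.resize(im[c[1]:c[1]+140,c[0]:c[0]+180],None,fx=4,fy=4))
E
```

```text
16.6 [ 0.56553909 -0.2243825   0.23439074] [0.03667451 0.67099222 0.28071323] 0.001905268852775691
[[453.93380738 342.78575397]
 [448.24372077 234.70632696]
 [184.65159135 271.83785639]]
```

View pics/w9.png

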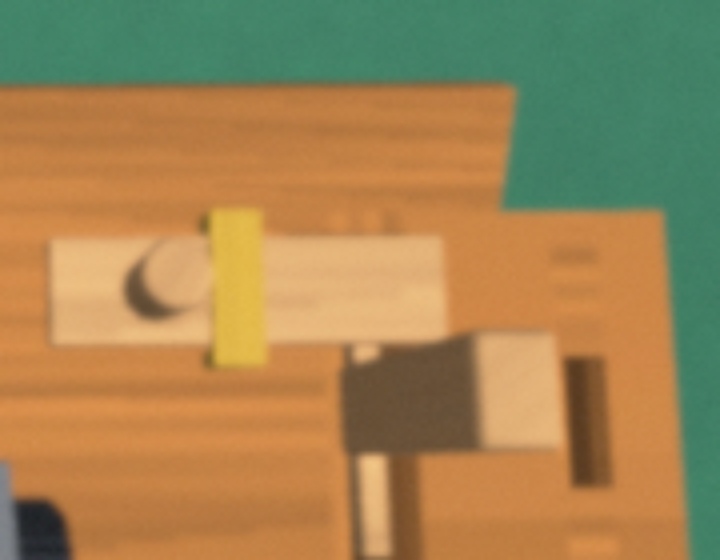

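The slat now covers the shoulder: its leading end is at about x=446 against 450 predicted for full travel, the paddle is home, and the gripper is clear.

```bash
python3 -c "
from station import *
print(finish_job())"
```

```text
the job is handed in; nothing more can be done
None
```

I handed the job in: by force readings and the last picture, the paddle is fully home in the wide slot, the keeper is slid to its stop over the blade's shoulder, and the gripper is clear of everything; `finish_job` returned no verdict.

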